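# Slide the spare scanner battery under the hood of the free charger

### The arm

A 7-joint arm with a two-finger parallel gripper is mounted at the origin on a cart in front of the work surface, level with it; the furniture and walls round the work are solid. World frame = base frame: x ahead of the robot, y to its left, z up, the work surface at z = 0. Lengths are in m, angles in rad, forces in N, time in s.
With the tool pointing down it reaches from about 0.35 to 0.9 m from the base axis. Payload 19.9 kg.
Tool frame: the origin (TCP) lies midway between the tips of the shut fingers; the grasp point (between the pads) lies 19 mm behind it; z points along the fingers, y is the line along which they close (so a half turn about z gives the same grasp; the last joint's range is limited). The gripper opens to 85 mm and grips with 20 to 120 N. Pads are 22 mm wide; open, the fingers measure 114 mm over their backs; the gripper's body (76 mm by 85 mm) begins 54 mm behind the grasp point. The pads swing forward as they close: fully open they stand 13 mm farther back than shut.
Start: joints at [1.304, 0.417, -0.01, 1.614, 0.005, 1.111, -0.053], TCP at [0.14, -0.609, 0.231] pointing down, gripper open.
Joint ranges: [-2.81, 2.81], [-0.39, 2.02], [-1.27, 1.25], [0.06, 2.57], [-1.19, 4.33], [0.19, 2], [-2.82, 2.82]. Speed limits (rad/s): [1.89, 1.89, 2.39, 2.39, 3.01, 3.01, 3.01].

### API

Orientations are given as a rotation vector (axis times angle).
In Python, from bench import * gives the robot as it stands.
- The arm moves only by the shell command python3 -m creep 'ROWS' [FORCE]. ROWS is JSON, a list that holds one entry, the list of rows, each a list of 7 numbers: the shift along the tool's x, y, z in units of 300 mm (1.0 is 300 mm), then the turn, a rotation vector about the tool's x, y, z in units of 90 degrees (1.0 is 90 degrees), then the closure, from 0 (fully open) to 1 (shut). In form: [[[tx, ty, tz, ax, ay, az, grip], ...]]. A call has 1 to 12 rows; each row is the pose to reach, as a shift and turn from the pose commanded when the call began, along the tool's axes at that moment; what a row does not reach only later rows make up. A row lasts 1/12 s, in which the tool goes at most 41.7 mm and 7.16 degrees, less where a joint would pass 70% of its speed; a pose out of reach is approached as far as the arm can. A call with a number of a shift or a turn outside -1 to 1 is refused whole. A call with a gripper value outside its range is refused whole. The fingers move at their own pace and stop on an object; FORCE is the grip in N (left out, the last holds). Time passes only in rows, so rows that repeat a pose let the fingers close. It gives the time, the measured TCP pose, the force, the opening and the grip force at its end, in the units of the state.
- get_state(): the state, without advancing time (a new reading comes with each control period).
- read_camera(name): name is "side" or "top"; returns a dict with "img" (480x640x3 uint8, blue, green, red), "fx", "fy", "cx", "cy" (pixels), "k1" (the pictures are not rectified: a ray, as slopes to the right and down, at radius r is drawn at 1 + k1 r^2 times it, then the intrinsics apply), "R" (3x3) and "t" (3): a world point X has camera coordinates R X + t. Camera axes: x right, y down, z forward; pixel columns grow to the right and rows downward; lengths in m; the calibration is good to about 2 mm. A picture is of the moment at which its call begins. There is no depth.
- close_job(): hands the job in; it is judged then, once.
The state is a dict: "clock": time; "joint_positions": joint angles; "joint_velocities": joint speeds; "effort": joint torques, N m; "tcp_pos": TCP position; "tcp_rot": TCP orientation; "contact_force": force on the tool from outside, world axes, zero at the start; "moment": the same for the moment, N m; "gripper_width": opening from 0.0 (shut) to 1.0 (fully open); "finger_force": force on a finger pad.
Only numpy, scipy, OpenCV 4.12 (cv2) and the standard library are available. Lean on these libraries where they do the work, as an engineer would, in place of code of your own. Each camera call takes 0.05 s, during which the arm holds its last target. There are 200 camera calls.

### The job

Put the loose black scanner battery on charge: slide it, gold contacts first, under the hood of the empty white charger until it is fully home against the stop inside, flat and straight in the bay, and let go. Leave the battery that is already charging in the other charger as it is.

Things in the scene. Friction and masses are not known exactly. Their poses are not given: they have to be found in the camera images.
- pack_mid (a point): Loose black scanner battery lying flat on the bench (z = 0): 74 mm long (x), 38 wide (y), 22 high (z), 0.18 kg. The point is its centre, 11 mm above its underside. Its -x end, 36 mm from the point, carries the three gold contacts and goes in first; plain rear end 38 mm. At the start the contacts face away from the robot, within 35 degrees of world +x. Grasp it from above across the 38 mm width, rear half.
- bay (a point): EMPTY one of two alike fixed white chargers (lamp red; busy one green). Its bay, straight on the bench, is open only at the front: 58 mm wide, 40 deep, hood underside 37 mm and top 47 mm up, 86 wide outside; 50 mm high block behind. The point is the middle of the stop wall at the bay's inner end, 11 mm up; x points into the charger (mouth at x = -40 mm). A battery that is home stands out 34 mm.
- pack_busy_mid (a point): An identical black battery, already home in the other charger, its rear 34 mm standing out: leave it alone. The point is its centre, its axes are as for the loose one. The other charger lies 0.18 to 0.34 m to one side of the empty one.
Mind the look-alikes: they are no part of the job. Leave any blue or turquoise look-alike of the part that bears pack_mid alone. What is shaped like the part that bears bay but brown is not meant.

How it is judged:
At the end, for the whole second after the job is handed in: The loose battery rests flat on the bench in the bay of the empty charger, contacts first, its contact end within 12 mm of the stop, within 15 mm of the bay's middle line and 12 degrees of its direction; the battery in the other charger is within 15 mm of where it was (x of pack_mid in the frame of bay between -0.048 and -0.03 m and y of pack_mid in the frame of bay between -0.015 and 0.015 m and x of bay in the frame of pack_mid below -0.025 m and angle between the x axis of pack_mid and the x axis of bay, either way round below 0.21 rad and angle between pack_mid's own z axis and vertical below 0.12 rad and height (world z) of pack_mid below 0.018 m and distance of pack_busy_mid from where it was at the start of the episode below 0.015 m); the robot touches nothing.
It fails at once if the battery that is already charging is pulled or pushed away by more than 15 mm (distance of pack_busy_mid from where it was at the start of the episode above 0.015 m).
It also fails if it takes over 40 s, if anything falls off the work surface, if the arm or the gripper's body presses on something with over 40 N, if the wrist force passes 120 N, or if a joint passes its speed limit or range.

## Working session

There is one attempt and no reset: what is moved stays moved. The work goes in short steps, Python scripts to look and compute and a shell command to move; the robot and the scene stay as the last step left them, time stands still between calls to the robot, and variables do not carry over. Pictures are saved under pics/ and viewed, at most 10 in all, crops included, and the job is handed in when it is done.

```bash
mkdir -p pics; python3 - <<'E'
from bench import *
import cv2
for n in("top","side"):
    c=read_camera(n); cv2.imwrite(f"pics/{n}0.png",c["img"]); print(n,c["fx"],c["cx"],c["cy"],c["k1"],c["R"],c["t"])
s=get_state(); print(s)
E
```

```text
top 593.2267071554874 324.7071157165049 238.22669010938347 -0.13276276833830328 [[ 0.01864071 -0.99981856  0.00392049]
 [-0.99694094 -0.01888446 -0.07584287]
 [ 0.07590314 -0.00249473 -0.99711207]] [-0.00422128  0.52859692  0.98911834]
side 493.68573123090226 313.9533841863769 241.92003360942988 0.0304497594629292 [[ 0.9993205   0.03628842  0.00645691]
 [ 0.02927739 -0.6750838  -0.73715989]
 [-0.02239141  0.73684803 -0.67568751]] [-0.517646    0.02320074  1.03654913]
{'clock': 0.1, 'joint_positions': array([ 1.30349941,  0.41789804, -0.01028168,  1.61410049,  0.00469503,
        1.11068301, -0.05297237]), 'joint_velocities': array([-0.0011714 , -0.00090958,  0.0008187 , -0.00141583,  0.00054496,
        0.00048021, -0.00072333]), 'effort': array([ 1.92094820e-03, -8.65816140e+01,  6.79372642e-01, -4.35633409e+01,
        1.89715490e-02,  4.85865792e-03,  1.14816854e-05]), 'tcp_pos': array([ 0.13984034, -0.60884629,  0.23073873]), 'tcp_rot': array([-3.12055155e+00, -3.53831886e-01,  3.25485251e-04]), 'contact_force': array([ 0.02335491, -0.87360931, -0.36603087]), 'moment': array([-0.02385493,  0.06790853,  0.00941289]), 'finger_force': 0.0, 'gripper_width': 0.9979248182581452}
```

View pics/top0.png

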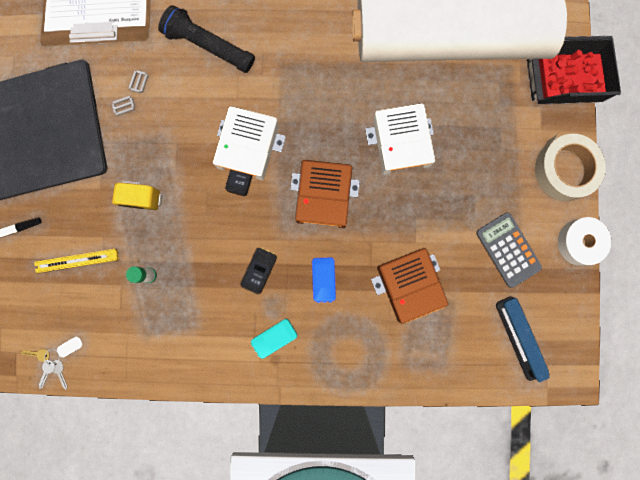

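View pics/side0.png

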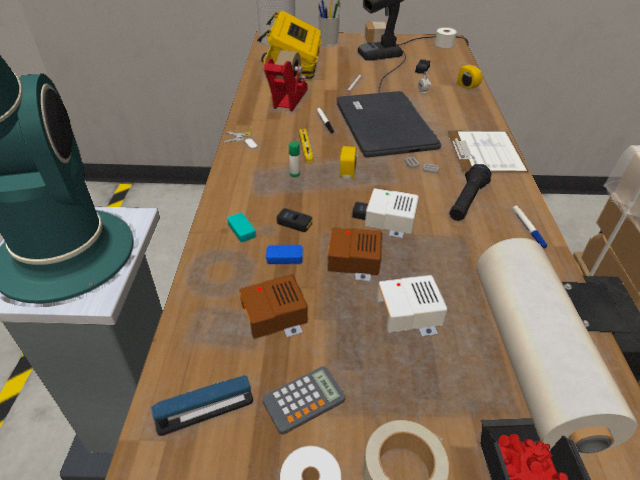

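The top view shows the empty charger (red lamp) near (405,137), the busy one near (246,140), and the loose battery near (259,271). The brown look-alikes are at (324,193) and (410,285). I'll enlarge the battery and the empty charger.

```bash
cat > h.py <<'E'
from bench import *
import cv2, numpy as np
def look(cam,pts,z):
    c=read_camera(cam); K=np.array([[c["fx"],0,c["cx"]],[0,c["fy"],c["cy"]],[0,0,1]])
    n=cv2.undistortPoints(np.array(pts,float).reshape(-1,1,2),K,np.array([c["k1"],0,0,0,0.])).reshape(-1,2)
    R,t=np.array(c["R"]),np.array(c["t"]); o=-R.T@t
    d=np.c_[n,np.ones(len(n))]@R; z=np.broadcast_to(z,len(n))
    return o+d*((z-o[2])/d[:,2])[:,None]
E
python3 - <<'E'
import cv2,numpy as np
i=cv2.imread("pics/top0.png")
a=i[240:300,225:305];b=i[95:175,360:440]
a=cv2.resize(a,None,fx=5,fy=5,interpolation=cv2.INTER_CUBIC);b=cv2.resize(b,None,fx=5,fy=5,interpolation=cv2.INTER_CUBIC)
m=np.zeros((400,800,3),np.uint8);m[:300,:400]=a;m[:,400:]=b
cv2.imwrite("pics/crop.png",m)
E
```

```text
(no output)
```

View pics/crop.png

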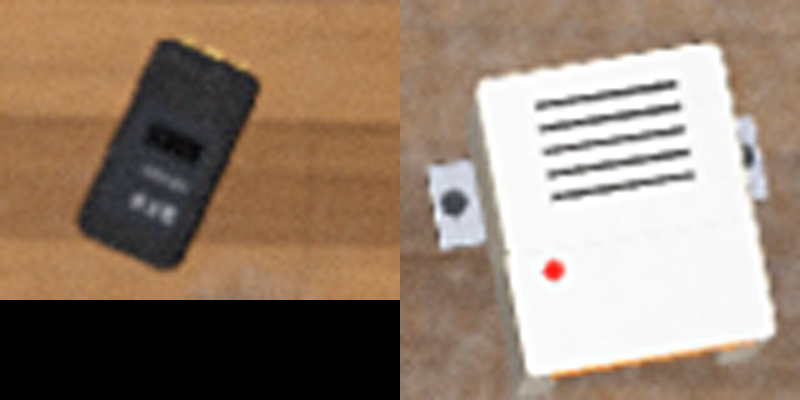

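The gold contacts are on the battery's upper end. Its corners in the crop are at (158,40), (260,82), (180,268) and (80,225). The charger roof corners are at (478,82), (718,45), (775,335) and (533,377), and its mouth is along the lower edge.

```bash
python3 - <<'E'
from h import *
np.set_printoptions(precision=4,suppress=True)
b=np.array([[158,40],[260,82],[180,268],[80,225]])/5+[225,240]
c=(np.array([[478,82],[718,45],[775,335],[533,377]])-[400,0])/5+[360,95]
B=look("top",b,.022);C=look("top",c,[.05,.05,.047,.047])
for P in(B,C):
    print(P[:,:2].tolist(), "edges",[round(float(np.linalg.norm(P[i]-P[(i+1)%4])),4) for i in range(4)])
    f=(P[0]+P[1])/2;r=(P[2]+P[3])/2;d=f-r
    w=P[0]-P[1]
    print("front",f,"rear",r,"yaw",np.degrees(np.arctan2(d[1],d[0])),"yaw from w",np.degrees(np.arctan2(-w[0],w[1])))
    u=d/np.linalg.norm(d)
    print("mid",(f+r)/2, "rear+40",r+u*.04)
from scipy.spatial.transform import Rotation as R
print(R.from_rotvec(get_state()["tcp_rot"]).as_matrix())
other=look("top",[[405,285],[324,193],[246,140],[323,280],[238,183]],.05);print(other)
E
```

```text
[[0.5096053296876148, 0.12103993265532009], [0.49601525361992316, 0.08599727606227349], [0.4325731861845854, 0.11160222956416811], [0.4463611852113433, 0.14591016443298951]] edges [0.0376, 0.0684, 0.037, 0.068]
front [0.5028 0.1035 0.022 ] rear [0.4395 0.1288 0.022 ] yaw -21.723663700050977 yaw from w -21.197051419922264
mid [0.4711 0.1161 0.022 ] rear+40 [0.4766 0.114  0.022 ]
[[0.7429528695868052, -0.07623843207671607], [0.75818395484836, -0.1579588008069401], [0.6588429962739706, -0.17762977262289248], [0.6425075297464511, -0.09583062735714767]] edges [0.0831, 0.1013, 0.0834, 0.1024]
front [ 0.7506 -0.1171  0.05  ] rear [ 0.6507 -0.1367  0.047 ] yaw 11.118405637874426 yaw from w 10.557679944088008
mid [ 0.7006 -0.1269  0.0485] rear+40 [ 0.6899 -0.129   0.0482]
[[ 0.9746  0.2239 -0.0003]
 [ 0.2239 -0.9746  0.0008]
 [-0.0001 -0.0008 -1.    ]]
[[ 0.4516 -0.1279  0.05  ]
 [ 0.6016  0.0084  0.05  ]
 [ 0.6894  0.1412  0.05  ]
 [ 0.4574  0.0073  0.05  ]
 [ 0.6159  0.1521  0.05  ]]
```

Sizes check out (37 mm battery width, 83 mm charger width). The battery centre is about (0.471, 0.116) with its contact direction at -21.5°. The mouth is at (0.651, -0.137) with yaw 10.8°, so the stop is about (0.690, -0.129). Next I work out the first legs.

```bash
cat > go.py <<'E'
# usage: go.py x y z yawdeg -> shift/turn in tool axes and units from the current pose
import sys; from h import *
from scipy.spatial.transform import Rotation as R
x,y,z,yaw=map(float,sys.argv[1:5]); s=get_state()
A=R.from_rotvec(s["tcp_rot"]); ya=np.radians(yaw)
T=R.from_matrix(np.array([[np.cos(ya),np.sin(ya),0],[np.sin(ya),-np.cos(ya),0],[0,0,-1]]))
print("shift",np.round(A.inv().apply(np.array([x,y,z])-s["tcp_pos"])/.3,4),"turn",np.round((A.inv()*T).as_rotvec()/(np.pi/2),4),"tcp",np.round(s["tcp_pos"],4),"yaw",round(float(np.degrees(np.arctan2(*A.as_matrix()[[1,0],0]))),2),"F",np.round(s["contact_force"],1),"w",s["gripper_width"],s["finger_force"],"t",s["clock"])
E
python3 go.py .40 -.48 .2 0; python3 go.py .4487 .1248 .12 -21.5
```

```text
shift [ 0.9412 -0.2248  0.1034] turn [-4.000e-04  1.000e-04  1.438e-01] tcp [ 0.1399 -0.609   0.231 ] yaw 12.94 F [ 0.9 -0.1 -0.7] w 0.995356701437544 0.0 t 0.25
shift [ 1.5509 -2.1531  0.3712] turn [-4.000e-04  1.000e-04  3.827e-01] tcp [ 0.1399 -0.609   0.231 ] yaw 12.94 F [ 0.9 -0.1 -0.7] w 0.995356701437544 0.0 t 0.25
```

```bash
python3 -m creep '[[[0.9,-0.3,0.1,0,0,0.14,0],[0.9,-0.3,0.1,0,0,0.14,0],[0.9,-0.3,0.1,0,0,0.14,0],[0.9,-0.3,0.1,0,0,0.14,0],[0.9,-0.3,0.1,0,0,0.14,0],[0.9,-0.3,0.1,0,0,0.14,0],[0.9,-0.3,0.1,0,0,0.14,0],[0.9,-0.3,0.1,0,0,0.14,0],[0.9,-0.3,0.1,0,0,0.14,0],[0.9,-0.3,0.1,0,0,0.14,0]]]' && python3 go.py .4487 .1248 .12 -21.5
```

```text
clock: 1.08
tcp_pos: [0.3827, -0.4611, 0.2012]
tcp_rot: [3.142, 0.009, -0.001]
contact_force: [0.3, -0.7, 0.8]
gripper_width: 0.997
finger_force: 0.0
shift [ 0.232  -1.9517  0.2705] turn [1.000e-04 3.000e-04 2.427e-01] tcp [ 0.3827 -0.4611  0.2012] yaw 0.34 F [ 0.3 -0.7  0.8] w 0.9969646359635898 0.0 t 1.0833
```

```bash
python3 -m creep '[[[0.1,-1,0.1,0,0,0.12,0],[0.1,-1,0.1,0,0,0.12,0],[0.1,-1,0.1,0,0,0.12,0],[0.1,-1,0.1,0,0,0.12,0],[0.1,-1,0.1,0,0,0.12,0],[0.1,-1,0.1,0,0,0.12,0],[0.1,-1,0.1,0,0,0.12,0],[0.1,-1,0.1,0,0,0.12,0],[0.1,-1,0.1,0,0,0.12,0],[0.1,-1,0.1,0,0,0.12,0]]]' && python3 go.py .4487 .1248 .12 -21.5
```

```text
clock: 1.92
tcp_pos: [0.4109, -0.1616, 0.1716]
tcp_rot: [3.128, -0.288, 0.001]
contact_force: [-0.1, -0.1, 0.9]
gripper_width: 0.995
finger_force: 0.0
shift [-0.0503 -0.9617  0.1715] turn [ 0.0002 -0.0003  0.1222] tcp [ 0.4109 -0.1616  0.1716] yaw -10.5 F [-0.1 -0.1  0.9] w 0.9948101842697474 0.0 t 1.9167
```

```bash
python3 -m creep '[[[-0.05,-0.962,0.17,0,0,0.122,0],[-0.05,-0.962,0.17,0,0,0.122,0],[-0.05,-0.962,0.17,0,0,0.122,0],[-0.05,-0.962,0.17,0,0,0.122,0],[-0.05,-0.962,0.17,0,0,0.122,0],[-0.05,-0.962,0.17,0,0,0.122,0],[-0.05,-0.962,0.17,0,0,0.122,0],[-0.05,-0.962,0.17,0,0,0.122,0],[-0.05,-0.962,0.17,0,0,0.122,0],[-0.05,-0.962,0.17,0,0,0.122,0],[-0.05,-0.962,0.17,0,0,0.122,0]]]' && python3 go.py .4487 .1248 .001 -21.5
python3 - <<'E'
from h import *
a=read_camera("side")["img"][150:290,220:360]
cv2.imwrite("pics/s1.png",cv2.resize(a,(560,560),interpolation=cv2.INTER_CUBIC))
E
```

```text
clock: 2.83
tcp_pos: [0.4494, 0.1237, 0.1203]
tcp_rot: [3.085, -0.589, -0.0]
contact_force: [0.7, -0.3, -0.0]
gripper_width: 0.996
finger_force: 0.0
shift [-0.0034 -0.0028  0.3976] turn [ 0.0004 -0.0001 -0.0012] tcp [0.4494 0.1237 0.1203] yaw -21.61 F [ 0.7 -0.3 -0. ] w 0.9960102123567468 0.0 t 2.8333
```

View pics/s1.png

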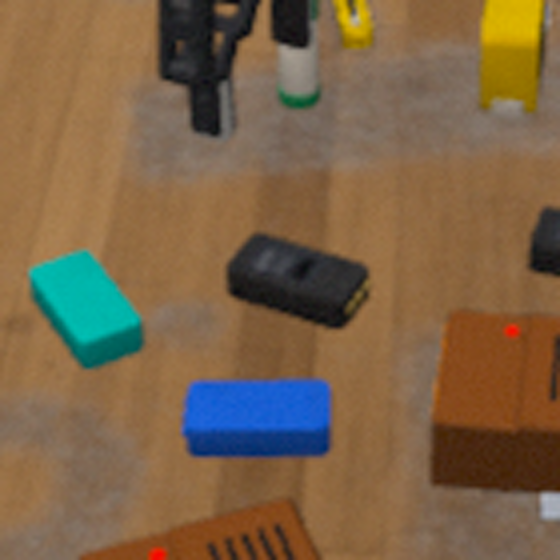

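The side crop confirms the contacts face the charger, and the gripper is above and behind the battery. The battery's top corners are about (258,235), (368,268), (342,303) and (230,270). I'll compare these with the top-camera estimate.

```bash
python3 - <<'E'
from h import *
P=look("side",np.array([[258,235],[368,268],[342,303],[230,270]])/4+[220,150],.022);print(P.round(4),P.mean(0))
E
```

```text
[[0.4462 0.1407 0.022 ]
 [0.5094 0.1143 0.022 ]
 [0.4964 0.0839 0.022 ]
 [0.4332 0.1092 0.022 ]] [0.47129461 0.11199891 0.022     ]
```

The cameras agree to within 4 mm, so I descend and grip.

```bash
python3 -m creep '[[[0,0,0.2,0,0,0,0],[0,0,0.3,0,0,0,0],[0,0,0.35,0,0,0,0],[0,0,0.38,0,0,0,0],[0,0,0.395,0,0,0,0],[0,0,0.395,0,0,0,0.3],[0,0,0.395,0,0,0,0.8],[0,0,0.395,0,0,0,0.8],[0,0,0.395,0,0,0,0.8],[0,0,0.395,0,0,0,0.8],[0,0,0.395,0,0,0,0.8],[0,0,0.395,0,0,0,0.8]]]' 40 && python3 go.py .5716 -.152 .12 10.8
```

```text
clock: 3.93
tcp_pos: [0.4496, 0.1258, 0.0032]
tcp_rot: [-3.086, 0.585, -0.003]
contact_force: [-3.3, -2.6, 17.7]
gripper_width: 0.441
finger_force: 38.0
shift [ 0.7179  0.7128 -0.3889] turn [-3.000e-04 -1.300e-03 -3.585e-01] tcp [0.4496 0.1258 0.0032] yaw -21.46 F [-3.3 -2.6 17.7] w 0.44082268440250344 38.00912082195282 t 3.9333
```

Gripped at 37.5 mm. The tips just touch the bench (17.7 N), so I lift.

```bash
python3 -m creep '[[[0,0,-0.1,0,0,0,0.8],[0,0,-0.22,0,0,0,0.8],[0,0,-0.35,0,0,0,0.8],[0,0,-0.4,0,0,0,0.8],[0,0,-0.4,0,0,0,0.8]]]' && python3 go.py .5716 -.152 .12 10.8
```

```text
clock: 4.35
tcp_pos: [0.4508, 0.1262, 0.126]
tcp_rot: [-3.084, 0.584, -0.01]
contact_force: [1.5, -0.4, -1.0]
gripper_width: 0.435
finger_force: 42.3
shift [0.7138 0.7158 0.0215] turn [-0.0012 -0.0043 -0.3584] tcp [0.4508 0.1262 0.126 ] yaw -21.46 F [ 1.5 -0.4 -1. ] w 0.4350253918564918 42.31700241565704 t 4.35
```

```bash
python3 -m creep '[[[0.1,0.1,0,0,0,-0.05,0.8],[0.19,0.19,0,0,0,-0.1,0.8],[0.27,0.27,0,0,0,-0.15,0.8],[0.36,0.36,0,0,0,-0.2,0.8],[0.45,0.45,0,0,0,-0.25,0.8],[0.54,0.54,0,0,0,-0.3,0.8],[0.63,0.63,0,0,0,-0.34,0.8],[0.69,0.69,0,0,0,-0.358,0.8],[0.714,0.716,0,0,0,-0.358,0.8],[0.714,0.716,0,0,0,-0.358,0.8],[0.714,0.716,0,0,0,-0.358,0.8]]]' && python3 go.py .5716 -.152 .007 10.8
python3 - <<'E'
from h import *
t=read_camera("top")["img"][90:230,350:450];s=read_camera("side")["img"][240:380,310:450]
f=lambda a,w:cv2.resize(a,(w,448),interpolation=cv2.INTER_CUBIC)
cv2.imwrite("pics/m1.png",np.hstack([f(t,320),f(s,448)]))
E
```

```text
clock: 5.27
tcp_pos: [0.5692, -0.152, 0.1212]
tcp_rot: [-3.127, -0.294, 0.001]
contact_force: [-0.1, 0.2, -1.4]
gripper_width: 0.431
finger_force: 42.3
shift [0.0083 0.0017 0.3805] turn [-0.0005  0.0005 -0.0008] tcp [ 0.5692 -0.152   0.1212] yaw 10.73 F [-0.1  0.2 -1.4] w 0.431379854889578 42.330483198165894 t 5.2667
```

View pics/m1.png

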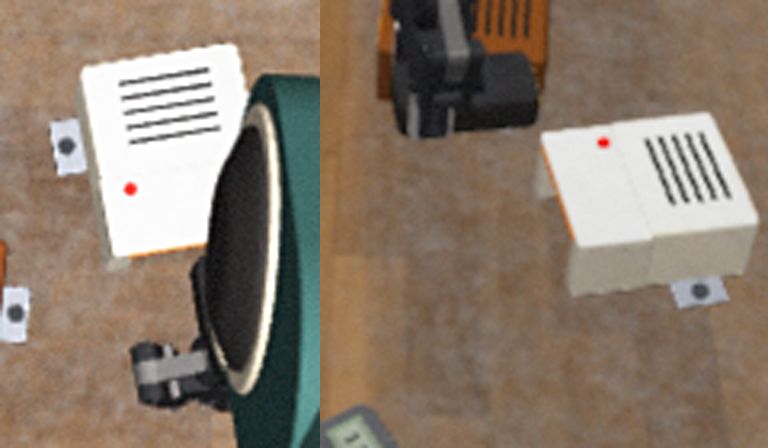

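The battery is held level and straight, with its front end short of the mouth. I descend next.

```bash
python3 -m creep '[[[0.008,0.002,0.12,0,0,0,0.8],[0.008,0.002,0.23,0,0,0,0.8],[0.008,0.002,0.32,0,0,0,0.8],[0.008,0.002,0.365,0,0,0,0.8],[0.008,0.002,0.38,0,0,0,0.8],[0.008,0.002,0.38,0,0,0,0.8],[0.008,0.002,0.38,0,0,0,0.8]]]' && python3 go.py .6311 -.1402 .007 10.8
python3 - <<'E'
from h import *
s=read_camera("side")["img"][240:380,300:460]
cv2.imwrite("pics/m2.png",cv2.resize(s,(640,560),interpolation=cv2.INTER_CUBIC))
E
```

```text
clock: 5.95
tcp_pos: [0.5729, -0.1523, 0.0091]
tcp_rot: [3.127, 0.296, 0.002]
contact_force: [0.5, -0.5, -1.0]
gripper_width: 0.435
finger_force: 42.3
shift [ 0.1982 -0.0033  0.0072] turn [ 0.0003 -0.0008  0.0001] tcp [ 0.5729 -0.1523  0.0091] yaw 10.81 F [ 0.5 -0.5 -1. ] w 0.43517641608311874 42.31657683849335 t 5.95
```

View pics/m2.png

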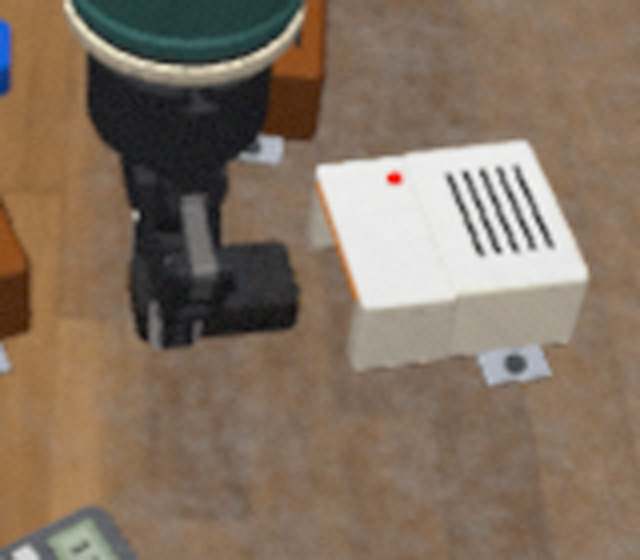

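The battery's front top corners are at about (289,244) and (298,293). The mouth's roof corners are at (317,168) and (359,305). I'll check the lateral offset with these.

```bash
python3 - <<'E'
from h import *
P=look("side",np.array([[289,244],[298,293],[317,168],[359,305]])/4+[300,240],[.028,.028,.047,.047])[:,:2]
u=np.array([.982,.187]);v=np.array([-.187,.982])
f=(P[0]+P[1])/2;m=(P[2]+P[3])/2;print(P.round(4),"gap",(m-f)@u,"lat",(f-m)@v)
E
```

```text
[[ 0.6297 -0.1297]
 [ 0.6323 -0.1584]
 [ 0.6426 -0.0993]
 [ 0.6558 -0.1796]] gap 0.018747158081606288 lat -0.001119060505802864
```

The gap is 19 mm and the lateral error 1 mm. Home is therefore about 0.196 units ahead, so I insert and slow down at the end.

```bash
python3 -m creep '[[[0.04,0,0,0,0,0,0.8],[0.08,-0.002,0.005,0,0,0,0.8],[0.12,-0.003,0.01,0,0,0,0.8],[0.15,-0.003,0.012,0,0,0,0.8],[0.165,-0.003,0.014,0,0,0,0.8],[0.175,-0.003,0.014,0,0,0,0.8],[0.182,-0.003,0.014,0,0,0,0.8],[0.188,-0.003,0.014,0,0,0,0.8],[0.188,-0.003,0.014,0,0,0,0.8]]]' && python3 go.py .6311 -.1402 .004 10.8
```

```text
clock: 6.8
tcp_pos: [0.6274, -0.1413, 0.0037]
tcp_rot: [3.128, 0.295, 0.0]
contact_force: [0.6, 0.5, -2.1]
gripper_width: 0.435
finger_force: 42.3
shift [ 0.0129 -0.0013 -0.001 ] turn [ 0.      0.     -0.0003] tcp [ 0.6274 -0.1413  0.0037] yaw 10.77 F [ 0.6  0.5 -2.1] w 0.4354378300325575 42.31962561607361 t 6.8
```

No contact yet, so I creep on a little until the stop is felt.

```bash
python3 -m creep '[[[0.004,-0.001,0,0,0,0,0.8],[0.008,-0.001,0,0,0,0,0.8],[0.012,-0.001,0,0,0,0,0.8],[0.015,-0.001,0,0,0,0,0.8],[0.015,-0.001,0,0,0,0,0.8]]]' && python3 go.py .6311 -.1402 .004 10.8
```

```text
clock: 7.22
tcp_pos: [0.6302, -0.1405, 0.0033]
tcp_rot: [3.128, 0.295, -0.006]
contact_force: [-10.6, -1.7, 7.1]
gripper_width: 0.437
finger_force: 42.5
shift [ 0.0033 -0.0004 -0.0023] turn [-0.0001  0.0023 -0.0004] tcp [ 0.6302 -0.1405  0.0033] yaw 10.76 F [-10.6  -1.7   7.1] w 0.43701191250997856 42.51746714115143 t 7.2167
```

The stop is felt at the predicted spot (10.6 N). I release and rise.

```bash
python3 -m creep '[[[0,0,0,0,0,0,0.5],[0,0,0,0,0,0,0.4],[0,0,0,0,0,0,0.2],[0,0,0,0,0,0,0.2],[0,0,0,0,0,0,0.2],[0,0,-0.03,0,0,0,0.2],[0,0,-0.1,0,0,0,0.2],[0,0,-0.2,0,0,0,0.2],[0,0,-0.32,0,0,0,0.2],[-0.1,0,-0.4,0,0,0,0.2],[-0.2,0,-0.5,0,0,0,0.2],[-0.3,0,-0.5,0,0,0,0.2]]]' && python3 -m creep '[[[-0.13,0.1,-0.1,0,0,0,0.2],[-0.26,0.1,-0.1,0,0,0,0.2],[-0.4,0.1,-0.1,0,0,0,0.2],[-0.4,0.1,-0.1,0,0,0,0.2]]]'
python3 - <<'E'
from h import *
t=read_camera("top")["img"][90:230,350:450];s=read_camera("side")["img"][240:380,310:450]
f=lambda a,w:cv2.resize(a,(w,448),interpolation=cv2.INTER_CUBIC)
cv2.imwrite("pics/m3.png",np.hstack([f(t,320),f(s,448)]))
E
```

```text
clock: 8.22
tcp_pos: [0.5446, -0.1571, 0.159]
tcp_rot: [3.125, 0.296, 0.01]
contact_force: [1.6, -0.5, -0.4]
gripper_width: 0.8
finger_force: 0.0
clock: 8.55
tcp_pos: [0.4261, -0.2107, 0.1844]
tcp_rot: [3.127, 0.289, -0.002]
contact_force: [1.9, -0.8, 0.4]
gripper_width: 0.796
finger_force: 0.0
```

View pics/m3.png

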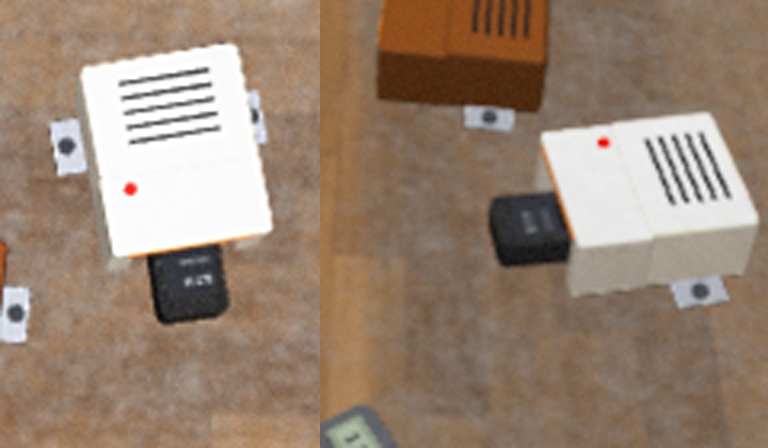

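The battery sits flat and straight in the bay, with its rear edge at about (157,321) to (227,312) in the left view. I'll check how far it stands out before handing in.

```bash
python3 - <<'E'
from h import *
P=look("top",np.array([[157,322],[227,312]])/3.2+[350,90],.022)[:,:2]
r=P.mean(0)-[.6507,-.1367];print(P,"along",r@[.982,.187],"lat",r@[-.187,.982])
if -.042<r@[.982,.187]<-.024: close_job();print("handed in")
E
```

```text
[[ 0.61267828 -0.12020674]
 [ 0.6189516  -0.15794716]] along -0.034701620166736134 lat 0.004189339602675059
the job is handed in; nothing more can be done
handed in
```

The loose battery is fully home and straight in the empty charger, standing out about 35 mm and about 4 mm off the bay's middle line. It is released and the job is handed in; the arm stayed clear of the charging battery.

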